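# Close the solvent canister with its quick-thread stopper

## Robot

A 6-joint arm with a two-finger parallel gripper is mounted at the origin on a cart in front of the work surface, level with it; the furniture and walls round the work are solid. World frame = base frame: x ahead of the robot, y to its left, z up, the work surface at z = 0. Lengths are in m, angles in degrees, forces in N, time in s.
With the tool pointing down it reaches from about 0.4 to 0.825 m from the base axis. Payload 7 kg.
Tool frame: the origin (TCP) lies on the centre line of the jaws, within the pads' length; the fingertips stand 11 mm ahead of it and the grasp point (between the pads) lies 8 mm behind it; z points along the fingers, y is the direction in which the jaws open and shut (so a half turn about z gives the same grasp; the last joint's range is limited). The gripper opens to 88 mm and grips with 3 to 60 N. Pads are 19 mm wide; open, the fingers measure 130 mm over their backs; the gripper's body (78 mm by 193 mm) begins 47 mm behind the grasp point.
Start: joints at [93.627, 20.546, 0.682, 0, -70.136, -16.507], TCP at [0.15, 0.658, 0.238] pointing down, gripper open.
Joint ranges: [-176.03, 176.03], [-82.01, 121.73], [-58.28, 71.71], [-173.87, 95.51], [-174.79, -0.11], [-173.66, 173.66]. Speed limits (degrees/s): [136.94, 136.94, 172.46, 180, 180, 180].

## Interface

Orientations are given as [roll, pitch, yaw] about the fixed x, y, z axes, in that order (R = Rz(yaw) Ry(pitch) Rx(roll)).
In Python, from plant import ctrl, cams, order gives the robot as it stands.
- The arm moves only by the tool jog_arm, never from a script. Its argument "motion" is a list of rows, each an object with "offset": the shift along the tool's x, y, z in mm, a list of three; "roll": the turn about the tool's z in rad; "hand": the finger opening in mm, from 0 to 87.6. A call has 1 to 20 rows; each row is the pose to reach, as a shift and turn from the pose commanded when the call began, along the tool's axes at that moment; what a row does not reach only later rows make up. A row lasts 1/12 s, in which the tool goes at most 41.7 mm and 7.16 degrees, less where a joint would pass 70% of its speed; a pose out of reach is approached as far as the arm can. A call with a gripper value outside its range is refused whole. The fingers move at their own pace and stop on an object; the grip force is fixed at half the most. Time passes only in rows, so rows that repeat a pose let the fingers close. It gives the time, the measured TCP pose, the force and the opening at its end, in the units of the state.
- ctrl.get_obs(): the state, without advancing time (a new reading comes with each control period).
- cams.snapshot(name): name is "scene" or "top" or "wrist"; returns a dict with "img" (384x512x3 uint8, red, green, blue), "K" (3x3 intrinsics, pixels), "cam_to_world" (4x4, takes a point from camera to world coordinates); the wrist camera has in their place "T_tool_cam" (4x4, takes a point from camera to tool coordinates, whose origin is the TCP and whose axes are the flange's). Camera axes: x right, y down, z forward; pixel columns grow to the right and rows downward; lengths in m; the calibration is good to about 2 mm. A picture is of the moment at which its call begins: read the wrist's pose just before it. There is no depth.
- order.close_job(): hands the job in, once; it reports no verdict.
The state is a dict: "clock": time; "joint_pos": joint angles; "qvel": joint speeds; "tau": joint torques, N m; "tool_pos": TCP position; "orientation": TCP orientation; "force": force on the tool from outside, world axes, zero at the start; "moment": the same for the moment, N m; "opening": finger opening in m.
Only numpy, scipy, OpenCV 4.12 (cv2) and the standard library are available. Lean on these libraries where they do the work, as an engineer would, in place of code of your own. Each camera call takes 0.05 s, during which the arm holds its last target. There are 200 camera calls.

## Task

Close the solvent canister: stand its blue stopper upright in the open neck, turn it gently backwards (anticlockwise from above) until you feel it drop into the start of the threads, then screw it clockwise until its flange is fully home, flat on the lip of the neck. Do not force the threads against their stops, and leave the other things on the desk where they are.

Things in the scene. Friction and masses are not known exactly. Their poses are not given: they have to be found in the camera images.
- stopper: Loose blue and steel stopper, 0.15 to 0.25 kg, standing on the desk on its plug. Origin: centre of the plug's underside, z up along its axis. Steel plug 33 mm across (25 mm at its tip, tapered over 5 mm) and 32 mm long, then a blue round flange 59 mm across and 7 mm thick, then a bar grip; 69 mm high in all.
- stopper_lugs (a point): Point on the stopper's axis 20 mm above the plug's underside, at the height of its three brass lugs: 5 mm thick, 120 degrees apart (one along its x), reaching 22.5 mm from the axis.
- stopper_flange (a point): Point on the stopper's axis at the underside of its flange, 32 mm above the plug's underside. It meets the centre of the neck's lip when the stopper is home.
- stopper_grip (a point): Point on the stopper's axis in the upright blue bar grip, 56 mm above the plug's underside, 17 mm above the flange's top and 13 mm below the bar's top. The bar is 46 mm long (along x), 14 mm thick (along y), 30 mm high.
- canister: Grey metal canister 88 mm across, fixed to the desk, with an upright steel neck 63 mm across whose flat lip is 80 mm above the desk. Origin: centre of its underside.
- neck_rim (a point): Centre of the open neck at the height of its lip, 80 mm above the desk. The opening is 50 mm across and holds a brass thread bush whose ribs leave 36 mm clear for the plug. A stopper set in at random rests with its lugs on top of the ribs or stop posts, its flange 8 to 15 mm above the lip; with luck it falls in at once.
- thread (a point): Middle of the brass thread bush, 5.5 mm below the lip. Its rotary position is unknown, differs each time and is not told by this point's axes. Three right-hand ribs, each 88 degrees long and falling 5.5 mm clockwise seen from above, with 32 degree gaps; an upright post at each rib's low end. Clockwise from on top, the lugs soon jam on the posts: not the way in.
- thread_start (a point): The stopper's underside comes here, 29 mm below the lip, when the lugs have dropped in. Turned anticlockwise from on top, by up to 120 degrees, they climb up to 5 mm and fall about 10 mm through the gaps; the flange then stands 3 mm above the lip on a sprung seal (3.5 to 6 N). The stopper's weight is enough for this. Further anticlockwise they come up hard on the posts.
- seat (a point): The stopper's underside comes here, 32 mm below the lip, when home. From the drop, 85 to 95 degrees clockwise let the ribs draw it down on the seal until the flange meets the lip and the torque climbs steeply. Free turning takes under 0.15 N m; 0.3 to 0.5 N m is tight, more forces the threads. When let go it stays as it is. No downward push is needed at any time.
- ink_jar: Bystander: ink jar with a cream lid, 50 mm across, 75 mm high. Origin under its centre.
- paint_cup_blue: Bystander: light blue paint cup, 64 mm across, 60 mm high. Origin under its centre.
- paint_cup_lilac: Bystander: lilac paint cup, 64 mm across, 60 mm high. Origin under its centre.
- tape_roll: Bystander: roll of orange tape lying flat, 96 mm across, 30 mm high. Origin under its centre.
- flat_tin: Bystander: flat grey tin, 65 x 96 x 19 mm. Origin under its centre.
- eraser: Bystander: white eraser, 20 x 31 x 11 mm. Origin under its centre.
There are look-alikes about, which are no part of the job. What is shaped like the stopper but pink is not meant.

How it is judged:
By the outcome, as a careful person would: the job done as asked, in the order asked, and still so for the second after the job is handed in, with the robot touching nothing.
It also fails if it takes over 72 s, if anything falls off the work surface, if the arm or the gripper's body presses on something with over 40 N, if the wrist force passes 120 N, or if a joint passes its speed limit or range.

## Working session

There is one attempt and no reset: what is moved stays moved. The work goes in short steps, Python scripts to look and compute and a tool call to move; the robot and the scene stay as the last step left them, time stands still between calls to the robot, and variables do not carry over. Pictures are saved under pics/ and viewed, about 8 in all and at most 12, crops included, and the job is handed in when it is done.

Besides the shell and the picture viewer there is one more tool, called after "Emit:" as name([rows], argument=value, ...), one row to a line, values as JSON. jog_arm: Moves the arm, as the interface text tells. Its arguments: {"type":"object","properties":{"motion":{"type":"array"}},"required":["motion"]}

```bash
mkdir -p pics; ls; cat > h.py <<'E'
import numpy as np, cv2
from plant import ctrl, cams, order
from scipy.spatial.transform import Rotation as R
def snap(n):
    o=ctrl.get_obs(); s=cams.snapshot(n)
    if n=="wrist":
        T=np.eye(4); T[:3,:3]=R.from_euler('xyz',o['orientation'],degrees=True).as_matrix(); T[:3,3]=o['tool_pos']
        s['cam_to_world']=T@np.array(s['T_tool_cam'])
    return s
def save(n,im): cv2.imwrite(f"pics/{n}.png",cv2.cvtColor(im,cv2.COLOR_RGB2BGR))
def ray(s,uv,z):
    M=np.array(s['cam_to_world']);K=np.array(s['K'])
    d=M[:3,:3]@np.linalg.solve(K,[uv[0],uv[1],1.]);c=M[:3,3]
    return c+d*(z-c[2])/d[2]
def proj(s,P):
    M=np.linalg.inv(s['cam_to_world']);p=M[:3,:3]@np.array(P)+M[:3,3];q=np.array(s['K'])@p
    return q[:2]/q[2]
E
python3 - <<'E'
from h import *
import pickle
S={n:snap(n) for n in("scene","top","wrist")}
pickle.dump(S,open("S.pkl","wb"))
a=cv2.resize(S['top']['img'],(768,576));save("top",a)
save("scene",cv2.resize(S['scene']['img'],(768,576)))
print(ctrl.get_obs())
for n in S:print(n,np.round(S[n]['cam_to_world'],3).tolist(),S[n]['K'])
E
```

```text
pics
{'clock': 0.15, 'joint_pos': array([ 9.36260490e+01,  2.05814386e+01,  6.45061213e-01, -1.51547572e-02,
       -7.01378240e+01, -1.65068582e+01]), 'qvel': array([ 0.02386637, -0.15906635,  0.20831965,  0.0598726 , -0.1101921 ,
        0.13418622]), 'tau': array([-1.58538853e-03, -5.83271420e+01,  2.93291885e+01,  7.00120747e+00,
        8.84074165e-03, -1.01692622e-04]), 'tool_pos': array([0.15041787, 0.65763977, 0.23683689]), 'orientation': array([ 1.79924808e+02, -7.42363735e-03, -1.28859625e+01]), 'force': array([ 0.24519974, -0.11724617, -0.29082928]), 'moment': array([ 0.02062865, -0.00020381, -0.02823898]), 'opening': 0.0873257534382831}
scene [[0.6, -0.593, 0.537, -0.138], [-0.8, -0.458, 0.387, -0.414], [0.017, -0.662, -0.75, 0.841], [0.0, 0.0, 0.0, 1.0]] [[355.12438426   0.         253.62268602]
 [  0.         355.12438426 197.42105411]
 [  0.           0.           1.        ]]
top [[-0.019, -0.99, 0.139, 0.221], [-1.0, 0.021, 0.014, -0.055], [-0.017, -0.139, -0.99, 1.216], [0.0, 0.0, 0.0, 1.0]] [[432.3427024    0.         256.08050116]
 [  0.         432.3427024  196.78328495]
 [  0.           0.           1.        ]]
wrist [[-0.224, -0.931, -0.289, 0.229], [-0.975, 0.215, 0.065, 0.64], [0.001, 0.296, -0.955, 0.383], [0.0, 0.0, 0.0, 1.0]] [[325.7211949    0.         258.87329989]
 [  0.         325.7211949  193.34611403]
 [  0.           0.           1.        ]]
```

View pics/top.png

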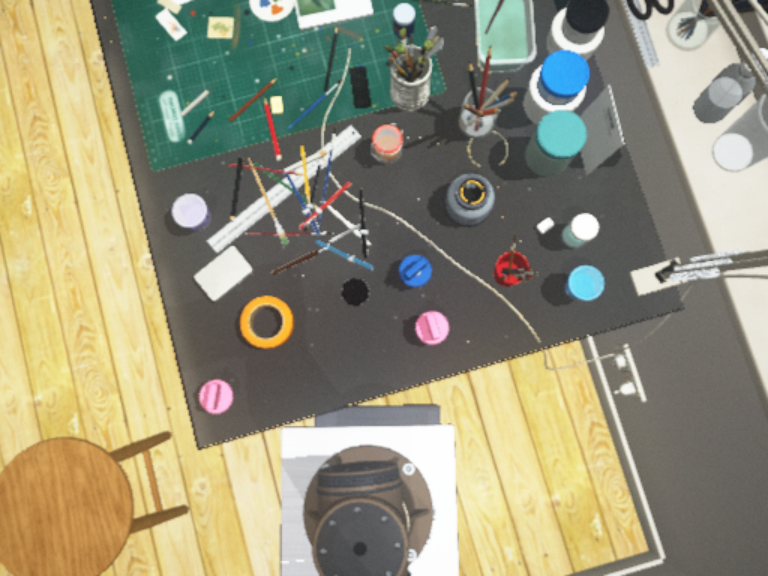

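View pics/scene.png

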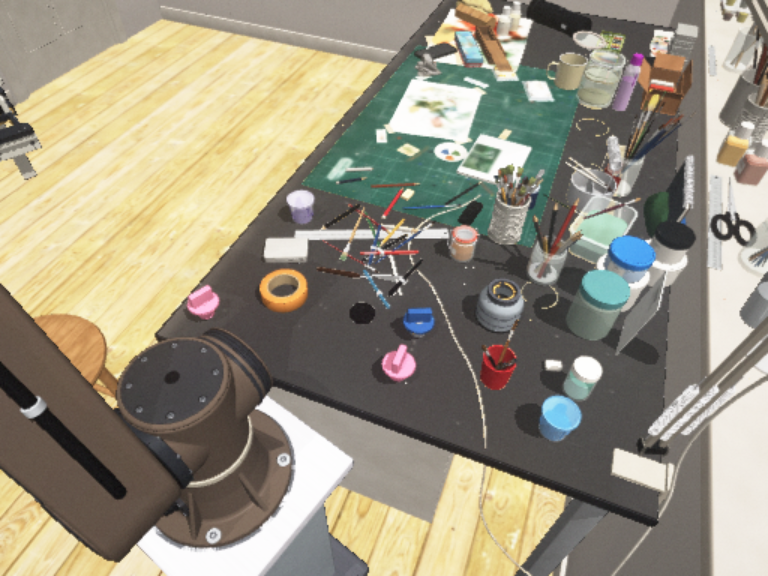

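Possible confusions (top view, 768 px): the blue stopper at (416,270), pink look-alikes at (216,397) and (432,328), a blue jar lid at (565,75) and a light blue cup at (585,283). The blue stopper with a bar grip at (416,270) matches. The canister with the open brass neck is at (470,197).

```bash
python3 - <<'E'
from h import *
import pickle
S=pickle.load(open("S.pkl","rb"))
for n,c in (("top",(277,180)),("scene",(279,214))):
    s=S[n]; im=s['img']; h=cv2.cvtColor(im,cv2.COLOR_RGB2HSV)
    m=cv2.inRange(h,(105,120,50),(125,255,255)); k,l,st,ce=cv2.connectedComponentsWithStats(m)
    for i in range(1,k):
        if st[i,4]>60: print(n,ce[i],st[i],ray(s,ce[i],.045))
# rims: ellipse via crop view
t=S['top'];a=cv2.resize(t['img'][100:210,250:360],None,fx=3.6,fy=3.6,interpolation=2)
s=S['scene'];b=cv2.resize(s['img'][160:270,250:360],None,fx=3.6,fy=3.6,interpolation=2)
save("crop",np.hstack([a,b]))
E
```

```text
top [368.70114943  58.66666667] [360  44  26  21  87] [ 0.77527486 -0.36671763  0.045     ]
top [276.3972973  179.96216216] [266 170  22  21 370] [ 0.43014695 -0.09498706  0.045     ]
scene [417.46616541 174.37593985] [406 162  30  19 133] [ 0.83288965 -0.36012204  0.045     ]
scene [279.01038062 213.1799308 ] [269 205  21  18 289] [ 0.42877998 -0.09759469  0.045     ]
```

View pics/crop.png

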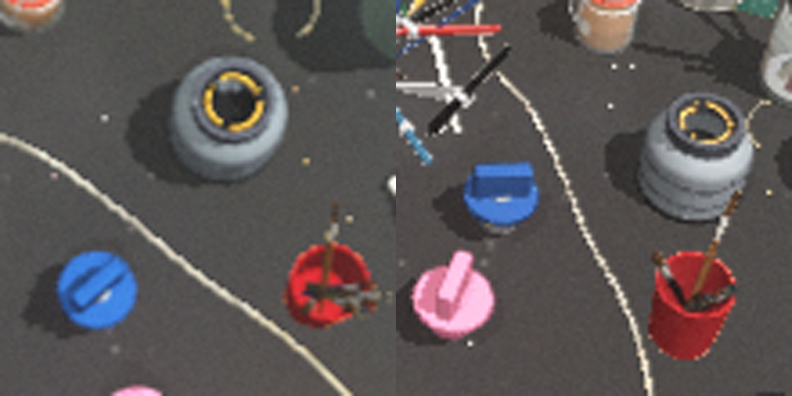

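```bash
cat >> h.py <<'E'
def to(p,yaw,o=None):
    o=o or ctrl.get_obs(); Rm=R.from_euler('xyz',o['orientation'],degrees=True).as_matrix()
    d=Rm.T@(np.array(p)-o['tool_pos'])*1000; y=o['orientation'][2]
    dy=(y-yaw)%360
    print("pos",np.round(o['tool_pos'],4),"ori",np.round(o['orientation'],2),"t",o['clock'],"j6",round(o['joint_pos'][5],1))
    print("offset",np.round(d,1),"roll",np.round(np.radians([dy,dy-360]),3))
E
python3 - <<'E'
from h import *
import pickle
S=pickle.load(open("S.pkl","rb"))
print("rim",ray(S['top'],(315.3,127.5),.08),ray(S['scene'],(336.1,194.4),.08))
s=S['top'];q=lambda u,v,z:ray(s,(250+u/3.6,100+v/3.6),z)
print("flange",q(97,290,.037)); a,b=q(77,300,.069),q(122,265,.069);print("bar",a,b,np.degrees(np.arctan2(*(b-a)[1::-1])))
print("brush",[q(333,205,z) for z in(.1,.15)],q(370,295,.12))
# height of brush tip by triangulating: scene tip (737,195)->
for z in(.08,.1,.12,.14,.16): print(z,q(333,205,z)[:2],ray(S['scene'],(250+341/3.6,160+195/3.6),z)[:2])
for z in(.14,.18,.22,.26): print("pencil",z,ray(s,(490/1.5,50/1.5),z)[:2],ray(S['scene'],(578/1.5,178/1.5),z)[:2])
to((.40,.15,.25),-132)
E
```

```text
rim [ 0.56576688 -0.20268438  0.08      ] [ 0.5628505  -0.20342663  0.08      ]
flange [ 0.42988029 -0.09673281  0.037     ]
bar [ 0.41694276 -0.08046976  0.069     ] [ 0.44279055 -0.11478231  0.069     ] -53.0091237543576
brush [array([ 0.47799032, -0.26846194,  0.1       ]), array([ 0.46645407, -0.25888041,  0.15      ])] [ 0.4072972  -0.28783313  0.12      ]
0.08 [ 0.48260482 -0.27229455] [ 0.51187689 -0.25735789]
0.1 [ 0.47799032 -0.26846194] [ 0.49479357 -0.26147571]
0.12 [ 0.47337582 -0.26462932] [ 0.47771025 -0.26559353]
0.14 [ 0.46876132 -0.26079671] [ 0.46062693 -0.26971134]
0.16 [ 0.46414682 -0.2569641 ] [ 0.44354361 -0.27382916]
pencil 0.14 [ 0.8040021  -0.23458191] [ 0.90920974 -0.18882301]
pencil 0.18 [ 0.78231004 -0.22789126] [ 0.84944193 -0.20167504]
pencil 0.22 [ 0.76061798 -0.22120061] [ 0.78967411 -0.21452708]
pencil 0.26 [ 0.73892593 -0.21450996] [ 0.7299063  -0.22737911]
pos [0.1504 0.6576 0.2368] ori [ 1.7992e+02 -1.0000e-02 -1.2890e+01] t 0.15 j6 -16.5
offset [356.5 439.2 -12.5] roll [ 2.079 -4.204]
```

Emit:
jog_arm([
  {"offset": [10,12,-6],"roll": 0.06},
  {"offset": [30,37,-12],"roll": 0.18},
  {"offset": [52,64,-12],"roll": 0.3},
  {"offset": [74,91,-12],"roll": 0.42},
  {"offset": [96,118,-12],"roll": 0.54},
  {"offset": [118,145,-12],"roll": 0.66},
  {"offset": [140,172,-12],"roll": 0.78},
  {"offset": [162,199,-12],"roll": 0.9},
  {"offset": [184,226,-12],"roll": 1.02},
  {"offset": [206,253,-12],"roll": 1.14},
  {"offset": [228,280,-12],"roll": 1.26},
  {"offset": [250,308,-12],"roll": 1.38},
  {"offset": [272,335,-12],"roll": 1.5},
  {"offset": [294,362,-12],"roll": 1.62},
  {"offset": [316,389,-12],"roll": 1.74},
  {"offset": [334,411,-12],"roll": 1.86},
  {"offset": [348,428,-12],"roll": 1.98},
  {"offset": [356,439,-12],"roll": 2.08},
  {"offset": [356,439,-12],"roll": 2.08},
  {"offset": [356,439,-12],"roll": 2.08},
])

```text
$.motion[0]: bad value
```

```bash
python3 - <<'E'
from h import *
to((.425,-.095,.20),127)
E
```

```text
pos [0.1504 0.6576 0.2368] ori [ 1.7992e+02 -1.0000e-02 -1.2890e+01] t 0.15 j6 -16.5
offset [435.5 672.4  37.8] roll [ 3.842 -2.441]
```

Emit:
jog_arm([
  {"offset": [10,12,-6],"roll": 0.06,"hand": 60},
  {"offset": [30,37,-12],"roll": 0.18,"hand": 60},
  {"offset": [52,64,-12],"roll": 0.3,"hand": 60},
  {"offset": [74,91,-12],"roll": 0.42,"hand": 60},
  {"offset": [96,118,-12],"roll": 0.54,"hand": 60},
  {"offset": [118,145,-12],"roll": 0.66,"hand": 60},
  {"offset": [140,172,-12],"roll": 0.78,"hand": 60},
  {"offset": [162,199,-12],"roll": 0.9,"hand": 60},
  {"offset": [184,226,-12],"roll": 1.02,"hand": 60},
  {"offset": [206,253,-12],"roll": 1.14,"hand": 60},
  {"offset": [228,280,-12],"roll": 1.26,"hand": 60},
  {"offset": [250,308,-12],"roll": 1.38,"hand": 60},
  {"offset": [272,335,-12],"roll": 1.5,"hand": 60},
  {"offset": [294,362,-12],"roll": 1.62,"hand": 60},
  {"offset": [316,389,-12],"roll": 1.74,"hand": 60},
  {"offset": [334,411,-12],"roll": 1.86,"hand": 60},
  {"offset": [348,428,-12],"roll": 1.98,"hand": 60},
  {"offset": [356,439,-12],"roll": 2.08,"hand": 60},
  {"offset": [356,439,-12],"roll": 2.08,"hand": 60},
  {"offset": [356,439,-12],"roll": 2.08,"hand": 60},
])

```text
clock: 1.82
tool_pos: [0.3997, 0.15, 0.2495]
orientation: [180.0, -0.0, -132.1]
force: [0.5, -0.0, -0.2]
opening: 0.0601
```

```bash
python3 - <<'E'
from h import *
to((.425,-.095,.20),127)
E
```

```text
pos [0.3997 0.15   0.2495] ori [ 179.99   -0.   -132.08] t 1.8167 j6 -89.3
offset [ 164.9 -183.    49.5] roll [ 1.761 -4.522]
```

```bash
python3 - <<'E'
from h import *
o=ctrl.get_obs();print(np.round(o['joint_pos'],1))
E
```

```text
[ 47.3  -4.3 -27.4  -0.  -66.9 -89.3]
```

Emit:
jog_arm([
  {"offset": [8,-9,3],"roll": -0.06,"hand": 60},
  {"offset": [24,-27,10],"roll": -0.18,"hand": 60},
  {"offset": [40,-45,15],"roll": -0.3,"hand": 60},
  {"offset": [56,-62,20],"roll": -0.42,"hand": 60},
  {"offset": [72,-80,25],"roll": -0.54,"hand": 60},
  {"offset": [88,-98,30],"roll": -0.66,"hand": 60},
  {"offset": [104,-115,35],"roll": -0.78,"hand": 60},
  {"offset": [120,-133,40],"roll": -0.9,"hand": 60},
  {"offset": [136,-151,45],"roll": -1.02,"hand": 60},
  {"offset": [150,-167,49],"roll": -1.14,"hand": 60},
  {"offset": [160,-178,49],"roll": -1.26,"hand": 60},
  {"offset": [165,-183,49],"roll": -1.38,"hand": 60},
  {"offset": [165,-183,49],"roll": -1.38,"hand": 60},
  {"offset": [165,-183,49],"roll": -1.38,"hand": 60},
])

```text
clock: 2.98
tool_pos: [0.4251, -0.094, 0.2005]
orientation: [180.0, 0.0, -53.1]
force: [0.5, 1.4, -0.6]
opening: 0.0594
```

```bash
python3 - <<'E'
from h import *
s=snap("wrist");im=s['img']
import pickle;pickle.dump(s,open("w.pkl","wb"))
h=cv2.cvtColor(im,cv2.COLOR_RGB2HSV)
m=cv2.inRange(h,(105,120,40),(125,255,255)); k,l,st,ce=cv2.connectedComponentsWithStats(m)
for i in range(1,k):
    if st[i,4]>60: print(ce[i],st[i])
save("w1",cv2.resize(im,(768,576)))
o=ctrl.get_obs();print(np.round(o['joint_pos'],1))
to((.43,-.097,.12),-53)
E
```

```text
[253.06615864 172.88985106] [ 222  142   63   64 2887]
[ 19.85984848 183.65151515] [  0 165  47  40 264]
[ 20.50892857 242.39285714] [  5 239  32   8 112]
[ 13.7  -1.  -31.1  -0.  -59.9  23.2]
pos [ 0.4251 -0.0937  0.2005] ori [-1.800e+02  1.000e-02 -5.314e+01] t 3.0333 j6 23.2
offset [ 5.6 -2.  80.5] roll [ 6.281e+00 -2.000e-03]
```

View pics/w1.png

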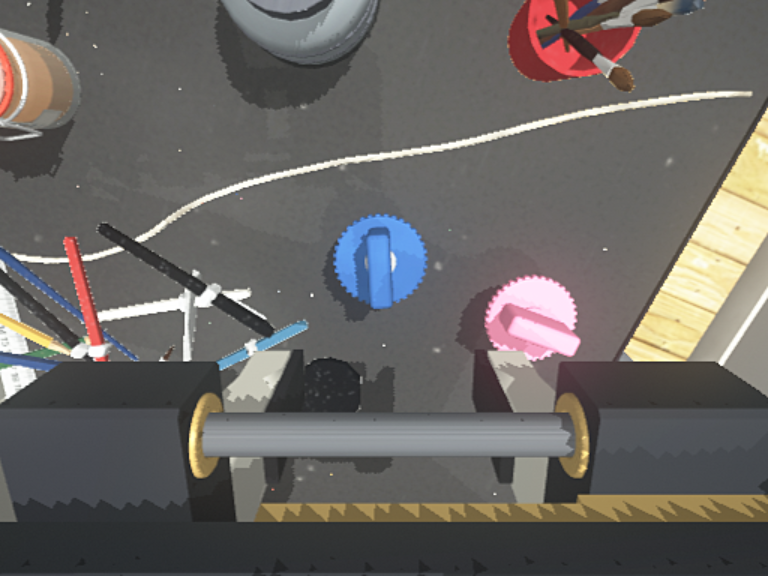

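Wrist view: the blue stopper is at (380,262), with its bar running straight up the picture (tool x). The pink one is at (530,320), clear to the right.

```bash
python3 - <<'E'
from h import *
import pickle;s=pickle.load(open("w.pkl","rb"))
h=cv2.cvtColor(s['img'],cv2.COLOR_RGB2HSV)
m=cv2.inRange(h,(105,120,40),(125,255,255));m[:,:200]=0
(cx,cy),r=cv2.minEnclosingCircle(cv2.findContours(m,0,1)[0][0]);print(cx,cy,r,ray(s,(cx,cy),.037))
el=cv2.fitEllipse(max(cv2.findContours(m,0,1)[0],key=len));print(el,ray(s,el[0],.037))
# bar top: print V profile over rows
sub=h[140:208,238:272,2]
for i in range(0,68,3): print(140+i,' '.join('%3d'%v for v in sub[i]))
E
```

```text
253.0 173.5 31.7530517578125 [ 0.43298508 -0.09408559  0.037     ]
((253.1258087158203, 172.91360473632812), (60.36071014404297, 60.516204833984375), 127.10548400878906) [ 0.43323695 -0.09463264  0.037     ]
140 100  97  97  99  98 101 101 101 101 101 101 101 101  98 100 100 101 102 101  99  97  99 101 102 102 102 101 102 100 106 109 107 108 107
143 100  99  99  97 100  99 100 136 190 170 113  92 190 251 255 188 108 127 237 251 208 128  96 118 130 124 104  98  99  97 103 106 107 108
146  95 109 212 222 217 228 241 244 239 235 234 233 232 231 237 242 241 240 240 240 242 244 247 247 249 234 184 144 204 242 207 131 108 107
149 232 235 232 230 231 230 230 230 230 230 231 232 232 232 232 232 232 231 238 241 240 239 239 239 239 239 239 240 240 243 251 254 240 248
152 230 230 230 230 231 231 233 234 196 139 120 125 127 130 131 132 134 135 134 130 169 234 242 239 238 238 239 239 239 240 240 240 240 240
155 228 229 230 233 229 237 223 152 125 139 143 143 141 144 145 145 147 148 147 145 139 168 234 242 239 238 238 238 238 239 240 240 240 241
158 228 233 182 140 151 152 155 203 230 230 228 234 
[... 1627 characters left out ...]

194 189 147 153 153 152 152 152 138 163 205 227 235 237 228 224 224 225 224 224 225 222 214 191 164 212 228 225 224 224 225 226 227 228 231
197 156 151 154 152 153 153 152 149 155 194 226 228 226 226 225 225 225 225 225 226 225 215 196 171 212 228 224 226 227 228 230 228 204 129
200  83 118 150 115  77 111 145 153 139 182 223 236 231 226 226 225 224 223 223 224 224 215 203 162 194 193 183 226 182 105  98  99  99  99
203  76  75  76  75  75  73  69  68  73 171 210 227 227 227 225 225 228 229 229 229 231 222 206 139  97  99 100 101 101 102 102 101 101 101
206  75  76  75  75  75  76  77  75  75  73  70  66  63  67  63  87  99  97  99 101 102  99  99  98 101 102 101 102 101 102 102 101 101 101
```

```bash
python3 - <<'E'
from h import *
import pickle;s=pickle.load(open("w.pkl","rb"))
a,b=ray(s,(251.4,157),.069),ray(s,(253.9,204.5),.069)
print(a,b,np.linalg.norm(a-b),(a+b)/2,np.degrees(np.arctan2(*(a-b)[1::-1])))
to((.433,-.0955,.11),-55)
E
```

```text
[ 0.44703486 -0.11162543  0.069     ] [ 0.41945309 -0.07804454  0.069     ] 0.04345606785519684 [ 0.43324397 -0.09483499  0.069     ] -50.60191438612893
pos [ 0.4251 -0.0937  0.2005] ori [-1.800e+02  1.000e-02 -5.314e+01] t 3.0333 j6 23.2
offset [ 6.2 -5.3 90.5] roll [ 0.033 -6.251]
```

Emit:
jog_arm([
  {"offset": [3,-3,10],"roll": -0.04,"hand": 50},
  {"offset": [6,-5.5,30],"roll": -0.04,"hand": 50},
  {"offset": [6,-5.5,50],"roll": -0.04,"hand": 50},
  {"offset": [6,-5.5,70],"roll": -0.04,"hand": 50},
  {"offset": [6,-5.5,90],"roll": -0.04,"hand": 50},
  {"offset": [6,-5.5,105],"roll": -0.04,"hand": 50},
  {"offset": [6,-5.5,120],"roll": -0.04,"hand": 50},
  {"offset": [6,-5.5,130],"roll": -0.04,"hand": 50},
  {"offset": [6,-5.5,138],"roll": -0.04,"hand": 50},
  {"offset": [6,-5.5,143],"roll": -0.04,"hand": 50},
  {"offset": [6,-5.5,145.5],"roll": -0.04,"hand": 50},
  {"offset": [6,-5.5,145.5],"roll": -0.04,"hand": 50},
  {"offset": [6,-5.5,145.5],"roll": -0.04,"hand": 50},
])

```text
clock: 4.12
tool_pos: [0.4334, -0.0957, 0.0555]
orientation: [-180.0, -0.0, -50.7]
force: [0.0, -0.8, -0.4]
opening: 0.0498
```

```bash
python3 - <<'E'
from h import *
s=snap("wrist")
to((.433,-.095,.055),-51)
save("w2",s['img'][60:384])
E
```

```text
pos [ 0.4335 -0.0957  0.0556] ori [-1.7995e+02 -3.0000e-02 -5.0700e+01] t 4.1667 j6 26.1
offset [-0.9 -0.1  0.6] roll [ 5.000e-03 -6.278e+00]
```

View pics/w2.png

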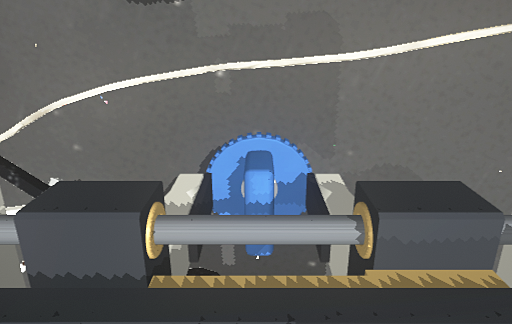

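The bar at (259,200) sits centred between the pads, so I'm closing.

Emit:
jog_arm([
  {"offset": [0,0,0],"roll": 0,"hand": 30},
  {"offset": [0,0,0],"roll": 0,"hand": 20},
  {"offset": [0,0,0],"roll": 0,"hand": 10},
  {"offset": [0,0,0],"roll": 0,"hand": 5},
  {"offset": [0,0,0],"roll": 0,"hand": 5},
  {"offset": [0,0,0],"roll": 0,"hand": 5},
  {"offset": [0,0,0],"roll": 0,"hand": 5},
  {"offset": [0,0,0],"roll": 0,"hand": 5},
  {"offset": [0,0,0],"roll": 0,"hand": 5},
  {"offset": [0,0,0],"roll": 0,"hand": 5},
])

```text
clock: 5.0
tool_pos: [0.433, -0.0959, 0.0551]
orientation: [180.0, -0.0, -50.7]
force: [-0.9, -0.2, 0.6]
opening: 0.0138
```

Emit:
jog_arm([
  {"offset": [0,0,-3],"roll": 0,"hand": 5},
  {"offset": [0,0,-15],"roll": 0,"hand": 5},
  {"offset": [0,0,-30],"roll": 0,"hand": 5},
  {"offset": [0,0,-50],"roll": 0,"hand": 5},
  {"offset": [0,0,-70],"roll": 0,"hand": 5},
  {"offset": [0,0,-90],"roll": 0,"hand": 5},
  {"offset": [0,0,-105],"roll": 0,"hand": 5},
  {"offset": [0,0,-115],"roll": 0,"hand": 5},
  {"offset": [0,0,-120],"roll": 0,"hand": 5},
  {"offset": [0,0,-120],"roll": 0,"hand": 5},
  {"offset": [0,0,-120],"roll": 0,"hand": 5},
])

```text
clock: 5.92
tool_pos: [0.4325, -0.0959, 0.1746]
orientation: [180.0, 0.0, -50.7]
force: [-0.9, 0.0, -3.1]
opening: 0.0136
```

```bash
python3 - <<'E'
from h import *
w=snap("wrist");t=snap("top");c=snap("scene")
import pickle;pickle.dump((w,t,c),open("l.pkl","wb"))
o=ctrl.get_obs();print(o['opening'],o['force'],o['moment'],np.round(o['joint_pos'],1))
to((.5645,-.2035,.175),-100)
save("l",np.hstack([cv2.resize(w['img'],(400,300)),c['img'][40:340,150:512]]))
E
```

```text
0.013748958362318382 [-0.19472378  0.78012421 -2.46488146] [ 0.0060848  -0.00628807 -0.00196793] [ 13.1   1.5 -32.5  -0.  -56.1  26.2]
pos [ 0.4324 -0.096   0.1741] ori [ 1.7991e+02  6.0000e-02 -5.0700e+01] t 6.0667 j6 26.2
offset [166.9 -34.1  -1.1] roll [ 0.86  -5.423]
```

View pics/l.png

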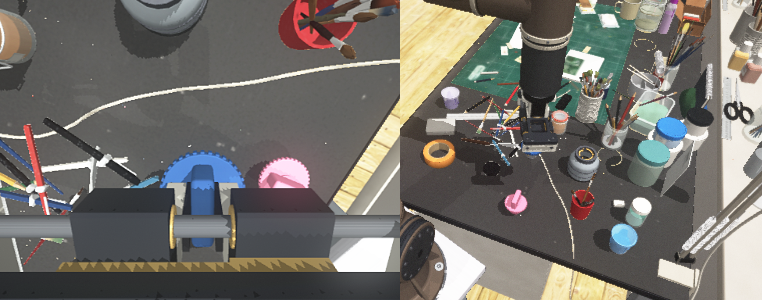

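Emit:
jog_arm([
  {"offset": [4,-3,-2],"roll": 0.03,"hand": 5},
  {"offset": [14,-11,-5],"roll": 0.1,"hand": 5},
  {"offset": [28,-22,-9],"roll": 0.19,"hand": 5},
  {"offset": [42,-34,-12],"roll": 0.28,"hand": 5},
  {"offset": [56,-45,-16],"roll": 0.37,"hand": 5},
  {"offset": [70,-56,-16],"roll": 0.46,"hand": 5},
  {"offset": [84,-68,-16],"roll": 0.55,"hand": 5},
  {"offset": [96,-78,-16],"roll": 0.63,"hand": 5},
  {"offset": [103,-83,-16],"roll": 0.67,"hand": 5},
  {"offset": [105,-85,-16],"roll": 0.686,"hand": 5},
  {"offset": [105,-85,-16],"roll": 0.686,"hand": 5},
  {"offset": [105,-85,-16],"roll": 0.686,"hand": 5},
  {"offset": [105,-85,-16],"roll": 0.686,"hand": 5},
])

```text
clock: 7.15
tool_pos: [0.5647, -0.1232, 0.1909]
orientation: [180.0, 0.0, -90.0]
force: [0.3, 0.2, -2.3]
opening: 0.0138
```

```bash
python3 - <<'E'
from h import *
w=snap("wrist")
import pickle;pickle.dump(w,open("r.pkl","wb"))
to((.5645,-.2035,.19),-90)
print(proj(w,(.5645,-.2035,.08)))
save("r",cv2.resize(w['img'],(768,576)))
E
```

```text
pos [ 0.5647 -0.1232  0.1911] ori [179.99   0.   -89.96] t 7.2 j6 -7.0
offset [80.3  0.3  1.1] roll [ 1.000e-03 -6.282e+00]
[259.77189882  92.3379733 ]
```

View pics/r.png

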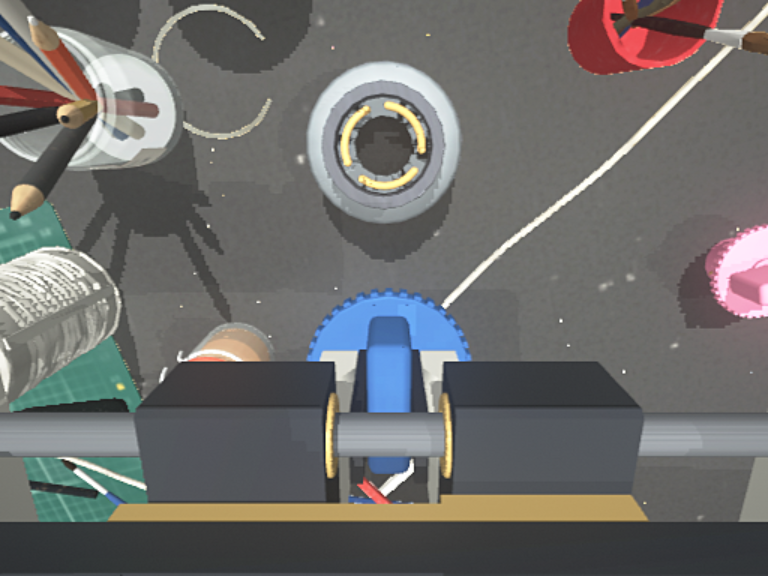

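```bash
python3 - <<'E'
from h import *
import pickle;w=pickle.load(open("r.pkl","rb"))
im=w['img'];g=cv2.GaussianBlur(cv2.cvtColor(im,cv2.COLOR_RGB2GRAY),(3,3),0).astype(float)
c0=np.array([.5645,-.2035])
from scipy.optimize import least_squares
for it in range(3):
  P=[]
  for a in np.radians(np.arange(0,360,5)):
    rr=np.arange(.027,.036,.0003)
    px=np.array([proj(w,(*(c0+r*np.array([np.cos(a),np.sin(a)])),.08)) for r in rr]).astype(np.float32)
    v=cv2.remap(g.astype(np.float32),px[None,:,0],px[None,:,1],1)[0]
    d=np.gradient(v);i=d.argmax()
    if d[i]>2:P.append(c0+rr[i]*np.array([np.cos(a),np.sin(a)]))
  P=np.array(P);f=least_squares(lambda q:np.hypot(*(P-q[:2]).T)-q[2],[*c0,.0315],loss='soft_l1',f_scale=.0005)
  c0=f.x[:2];print(f.x,len(P),np.abs(f.fun).mean())
# yellow angles
h=cv2.cvtColor(im,cv2.COLOR_RGB2HSV);m=cv2.inRange(h,(18,110,120),(35,255,255));m[:60]=0;m[140:]=0;m[:,:215]=0;m[:,300:]=0
k,l,st,ce=cv2.connectedComponentsWithStats(m)
al=[]
for i in range(1,k):
  if st[i,4]<15:continue
  Y=np.array([ray(w,p[::-1],.078)[:2] for p in np.argwhere(l==i)])-c0
  an=np.degrees(np.unwrap(np.arctan2(Y[:,1],Y[:,0])%(2*np.pi)))%360
  print("yellow",st[i,4],sorted(an.round())[::6],"r",np.hypot(*Y.T).mean())
# stopper flange front
o=ctrl.get_obs();z=o['tool_pos'][2]-.0163
b=cv2.inRange(h,(105,120,40),(125,255,255));b[:185]=0;b[232:]=0
col=[];
Q=[]
for u in range(212,310,3):
  r=np.flatnonzero(b[:,u])
  if len(r): Q.append(ray(w,(u,r[0]),z)[:2])
Q=np.array(Q);f=least_squares(lambda q:np.hypot(*(Q-q).T)-.0292,o['tool_pos'][:2],loss='soft_l1',f_scale=.0005);print("stopper",f.x,np.abs(f.fun).mean(),"tcp",o['tool_pos'])
E
```

```text
[ 0.56549685 -0.20284196  0.02842382] 67 0.0011097928234991615
[ 0.56585548 -0.20273456  0.028323  ] 72 0.0013071620112572796
[ 0.56577839 -0.20263881  0.0283249 ] 72 0.001276113302364003
yellow 28 [np.float64(301.0), np.float64(308.0), np.float64(322.0), np.float64(333.0), np.float64(348.0)] r 0.018448733447112998
yellow 17 [np.float64(221.0), np.float64(241.0), np.float64(256.0)] r 0.01502430497861538
yellow 31 [np.float64(75.0), np.float64(86.0), np.float64(98.0), np.float64(110.0), np.float64(124.0), np.float64(134.0)] r 0.02288416683285176
yellow 16 [np.float64(51.0), np.float64(57.0), np.float64(63.0)] r 0.023258301253364148
stopper [ 0.56540682 -0.12385271] 0.000506335015387477 tcp [ 0.56472323 -0.12319393  0.19111349]
```

```bash
python3 - <<'E'
from h import *
import pickle;w=pickle.load(open("r.pkl","rb"))
im=w['img'];print(ray(w,(384.5/1.5,146/1.5),.08))
save("rz",cv2.resize(im[35:155,196:316],None,fx=5,fy=5,interpolation=2))
g=cv2.cvtColor(im,cv2.COLOR_RGB2GRAY)
print(g[97,200:312].tolist());print(g[38:150,257].tolist())
E
```

```text
[ 0.56710685 -0.19988323  0.08      ]
[105, 106, 106, 101, 124, 161, 193, 203, 203, 206, 209, 211, 217, 224, 182, 154, 162, 161, 159, 159, 162, 170, 116, 61, 77, 157, 155, 228, 243, 248, 246, 227, 187, 166, 173, 178, 142, 81, 63, 66, 68, 67, 65, 77, 83, 83, 81, 83, 82, 82, 85, 84, 83, 83, 83, 83, 83, 83, 84, 83, 82, 80, 79, 81, 81, 82, 81, 81, 69, 63, 65, 64, 64, 63, 60, 102, 120, 105, 198, 238, 243, 242, 237, 156, 46, 101, 109, 78, 122, 159, 164, 160, 158, 161, 162, 154, 143, 197, 216, 208, 204, 202, 198, 194, 196, 179, 144, 116, 111, 114, 112, 112]
[109, 109, 128, 178, 201, 222, 229, 230, 231, 232, 234, 234, 236, 238, 241, 234, 142, 164, 165, 164, 165, 166, 165, 167, 137, 64, 84, 155, 170, 179, 238, 245, 241, 228, 163, 157, 170, 173, 173, 126, 55, 64, 64, 67, 70, 69, 69, 68, 69, 69, 88, 85, 83, 65, 67, 85, 84, 83, 84, 83, 82, 84, 85, 81, 84, 85, 80, 83, 84, 84, 77, 78, 78, 81, 79, 77, 77, 74, 78, 129, 175, 168, 164, 198, 245, 247, 244, 229, 153, 176, 159, 58, 107, 169, 162, 163, 164, 151, 155, 155, 144, 129, 165, 160, 158, 155, 153, 151, 151, 144, 125, 79]
```

View pics/rz.png

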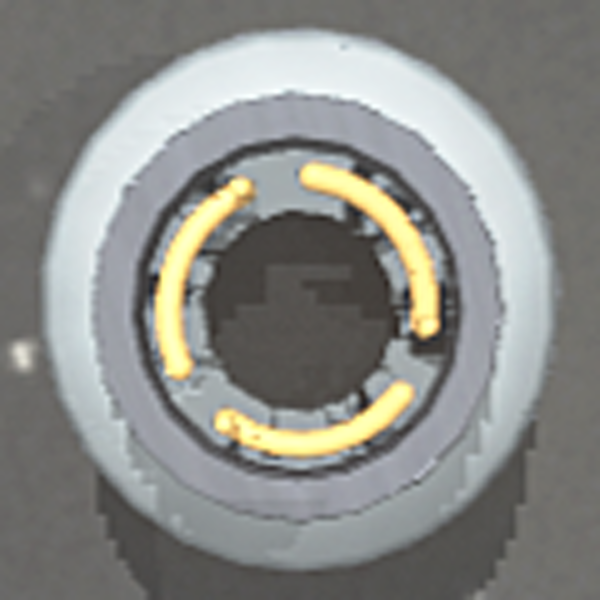

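The lip ring is at native pixel (255,96), and the brass ribs show as three arcs. A second wrist view at yaw 0 will cancel the camera bias.

Emit:
jog_arm([
  {"offset": [3,3,0],"roll": -0.06,"hand": 5},
  {"offset": [9,9,0],"roll": -0.18,"hand": 5},
  {"offset": [15,15,0],"roll": -0.3,"hand": 5},
  {"offset": [21,21,0],"roll": -0.42,"hand": 5},
  {"offset": [27,27,0],"roll": -0.54,"hand": 5},
  {"offset": [33,33,0],"roll": -0.66,"hand": 5},
  {"offset": [39,39,0],"roll": -0.78,"hand": 5},
  {"offset": [45,45,0],"roll": -0.9,"hand": 5},
  {"offset": [51,51,0],"roll": -1.02,"hand": 5},
  {"offset": [57,57,0],"roll": -1.14,"hand": 5},
  {"offset": [63,63,0],"roll": -1.26,"hand": 5},
  {"offset": [69,69,0],"roll": -1.38,"hand": 5},
  {"offset": [75,75,0],"roll": -1.5,"hand": 5},
  {"offset": [78,78,0],"roll": -1.57,"hand": 5},
  {"offset": [78,78,0],"roll": -1.57,"hand": 5},
  {"offset": [78,78,0],"roll": -1.57,"hand": 5},
  {"offset": [78,78,0],"roll": -1.57,"hand": 5},
])

```text
clock: 8.62
tool_pos: [0.4874, -0.2011, 0.1914]
orientation: [180.0, -0.0, -0.2]
force: [-1.0, 0.5, -2.9]
opening: 0.0138
```

```bash
cat > fit.py <<'E'
from h import *
import pickle,sys
def lip(w,c):   # fit dark inner edge & outer edge of the lip: radial |gradient| peaks with known radii, in world plane z=.08
    g=cv2.GaussianBlur(cv2.cvtColor(w['img'],cv2.COLOR_RGB2GRAY),(3,3),0).astype(np.float32)
    from scipy.optimize import least_squares
    c=np.array(c)
    for it in range(5):
        P=[]
        for a in np.radians(np.arange(0,360,4)):
            e=np.array([np.cos(a),np.sin(a)]);rr=np.arange(.0225,.0285,.0002)
            px=np.array([proj(w,(*(c+r*e),.08)) for r in rr],np.float32)
            v=cv2.remap(g,px[None,:,0],px[None,:,1],1)[0];d=np.gradient(v);i=d.argmax()   # dark -> lip
            P.append(c+rr[i]*e)
        P=np.array(P);f=least_squares(lambda q:np.hypot(*(P-q[:2]).T)-q[2],[*c,.025],loss='soft_l1',f_scale=.0003);c=f.x[:2]
    return f.x,np.median(np.abs(f.fun))
E
python3 - <<'E'
from fit import *
a=pickle.load(open("r.pkl","rb"));b=snap("wrist");pickle.dump(b,open("r2.pkl","wb"))
fa,ra=lip(a,ray(a,(255,96),.08)[:2]);print(ray(a,(255,96),.08),fa,ra)
fb,rb=lip(b,fa[:2]);print(fb,rb,proj(b,(*fb[:2],.08)))
S=(fb-fa)[0];D=(fb-fa)[1]
bx,by=(S+D)/2,(S-D)/2; print("bias",bx,by,"centre",fa[0]+by,fa[1]+bx,fb[0]-bx,fb[1]+by)
o=ctrl.get_obs();print(np.round(o['joint_pos'],1));to((fa[0]+by,fa[1]+bx,.18),-45)
save("rz2",cv2.resize(b['img'][35:155,196:316],None,fx=4,fy=4,interpolation=2))
E
```

```text
[ 0.568114   -0.20085268  0.08      ] [ 0.56802784 -0.19993823  0.02490239] 0.00015692458538597506
[ 0.56803527 -0.19992269  0.02491013] 0.0001815017700583059 [257.09402647  92.78861971]
bias 1.1484979828127462e-05 -4.055686185291951e-06 centre 0.568023787967576 -0.19992674068959881 0.568023787967576 -0.19992674068959881
[ -1.1   8.7 -21.7  -0.  -59.5  90.9]
pos [ 0.4875 -0.201   0.1913] ori [-1.8e+02 -3.0e-02 -1.4e-01] t 8.6667 j6 90.9
offset [80.5 -1.3 11.3] roll [ 0.783 -5.5  ]
```

```bash
python3 - <<'E'
from fit import *
b=pickle.load(open("r2.pkl","rb"));M=np.array(b['T_tool_cam']);print(np.round(M,4).tolist())
K=np.array(b['K'])
def pt(p):
    q=np.linalg.inv(M)@np.array([*p,1.]);q=K@q[:3];return (q[:2]/q[2]).round(1)
for x in(-23,0,23): print(x,pt((x/1000,0,-.0137)),pt((x/1000,.007,-.0137)),pt((x/1000,-.007,-.0137)))
print("flange front",pt((.0295,0,.0163)),"side",pt((0,.0295,.0163)),pt((0,-.0295,.0163)))
h=cv2.cvtColor(b['img'],cv2.COLOR_RGB2HSV)
m=cv2.inRange(h,(105,120,40),(125,255,255))
for v in(196,200,205,210,215,220,225,230): r=np.flatnonzero(m[v,150:360])+150; print(v,r.min() if len(r) else 0,r.max() if len(r) else 0)
for v in (222,230): print(b['img'][v,230:290,2].tolist())
print(b['img'][205:240,258,2].tolist())
E
```

```text
[[-0.0013, -0.9552, -0.296, 0.0808], [1.0, -0.0011, -0.0008, 0.0], [0.0004, -0.296, 0.9552, -0.1466], [0.0, 0.0, 0.0, 1.0]]
-23 [259.2 317. ] [273.7 316.9] [244.7 317. ]
0 [259.1 275.1] [274.3 275.1] [244.  275.1]
23 [259.1 229.3] [274.9 229.3] [243.3 229.3]
flange front [259.1 194.9] side [312.7 245.9] [205.6 246. ]
196 238 279
200 230 287
205 223 295
210 218 299
215 215 302
220 211 306
225 209 308
230 207 310
[178, 177, 177, 175, 177, 177, 177, 176, 177, 176, 177, 178, 178, 182, 173, 146, 141, 146, 144, 143, 143, 143, 143, 143, 143, 141, 141, 140, 141, 141, 141, 141, 141, 141, 139, 140, 139, 139, 133, 127, 120, 114, 113, 162, 181, 176, 177, 175, 176, 176, 176, 179, 177, 177, 178, 178, 177, 177, 178, 177]
[179, 179, 179, 179, 181, 180, 180, 179, 181, 180, 180, 181, 182, 184, 151, 138, 146, 149, 156, 161, 161, 161, 162, 162, 161, 161, 161, 161, 161, 159, 160, 160, 159, 158, 161, 161, 161, 162, 156, 147, 139, 126, 114, 114, 165, 182, 180, 178, 178, 178, 177, 177, 177, 177, 178, 179, 180, 179, 179, 179]
[180, 180, 179, 178, 181, 166, 130, 135, 138, 137, 138, 138, 140, 140, 139, 141, 142, 141, 141, 142, 143, 143, 143, 143, 148, 161, 171, 181, 182, 181, 180, 179, 180, 179, 179]
```

View pics/rz2.png

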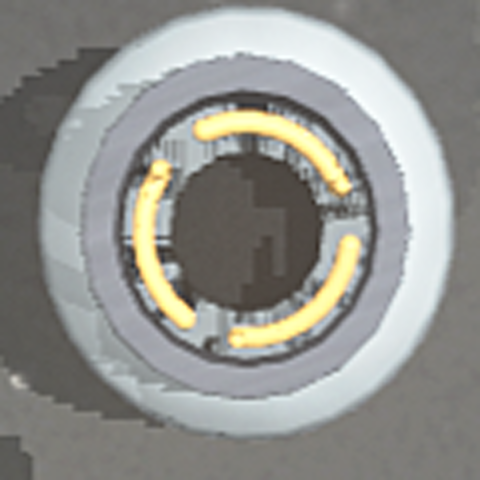

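Two views give the lip centre at (.5680,-.1999), agreeing to 0.02 mm. The held stopper lies within 0.5 mm of the tool axis. The rib arcs put the gaps at about 40° mod 120, so I'll enter at yaw -50 on top of a rib and turn back from there.

Emit:
jog_arm([
  {"offset": [3,0,0],"roll": 0.03,"hand": 5},
  {"offset": [12,0,0],"roll": 0.12,"hand": 5},
  {"offset": [22,0,0],"roll": 0.22,"hand": 5},
  {"offset": [32,0,0],"roll": 0.33,"hand": 5},
  {"offset": [42,-1,0],"roll": 0.44,"hand": 5},
  {"offset": [52,-1,3],"roll": 0.55,"hand": 5},
  {"offset": [62,-1,8],"roll": 0.66,"hand": 5},
  {"offset": [72,-1,14],"roll": 0.77,"hand": 5},
  {"offset": [78,-1.1,20],"roll": 0.84,"hand": 5},
  {"offset": [80.3,-1.1,26],"roll": 0.87,"hand": 5},
  {"offset": [80.3,-1.1,30],"roll": 0.87,"hand": 5},
  {"offset": [80.3,-1.1,34],"roll": 0.87,"hand": 5},
  {"offset": [80.3,-1.1,36],"roll": 0.87,"hand": 5},
  {"offset": [80.3,-1.1,36],"roll": 0.87,"hand": 5},
  {"offset": [80.3,-1.1,36],"roll": 0.87,"hand": 5},
  {"offset": [80.3,-1.1,36],"roll": 0.87,"hand": 5},
])

```text
clock: 10.0
tool_pos: [0.5677, -0.2003, 0.1556]
orientation: [-180.0, -0.0, -49.9]
force: [1.1, 1.0, -2.9]
opening: 0.0139
```

```bash
python3 - <<'E'
from h import *
o=ctrl.get_obs();print(o['force'],o['moment'],np.round(o['joint_pos'],1))
to((.5678,-.2001,.145),-50)
s=snap("scene");save("sc",cv2.resize(s['img'][120:260,260:410],None,fx=4,fy=4,interpolation=2))
E
```

```text
[ 1.14158483  0.97570324 -2.88395263] [ 0.09904162 -0.06836859 -0.00153934] [ -0.9  17.4 -15.2   0.  -57.3  41. ]
pos [ 0.5677 -0.2003  0.1556] ori [-1.7997e+02 -3.0000e-02 -4.9880e+01] t 10.0 j6 41.0
offset [-0.1 -0.2 10.6] roll [ 2.000e-03 -6.281e+00]
```

View pics/sc.png

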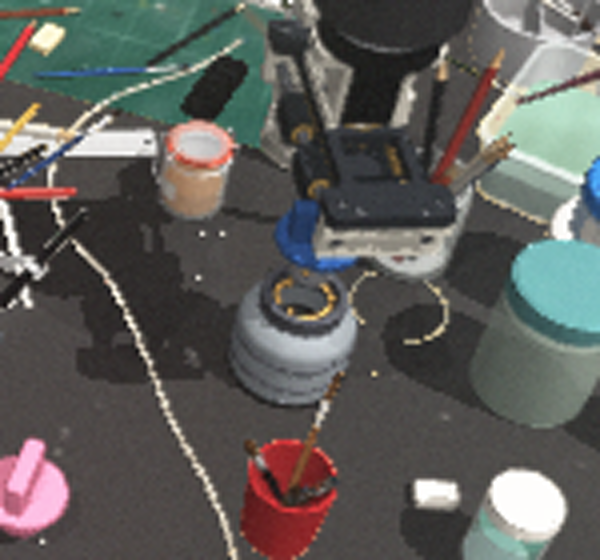

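```bash
python3 - <<'E'
from h import *
s=snap("scene")
f=lambda p:((proj(s,p)-[260,120]+.5)*4-.5).round()
for z in(.1,.132,.139,.169):print(z,f((.568,-.2,z)))
print("lip",f((.568,-.2,.08)),f((.5645,-.2035,.08)))
E
```

```text
0.1 [310. 274.]
0.132 [319. 243.]
0.139 [321. 236.]
0.169 [330. 205.]
lip [305. 293.] [307. 298.]
```

Emit:
jog_arm([
  {"offset": [0,0,3],"roll": 0,"hand": 5},
  {"offset": [0,0,6],"roll": 0,"hand": 5},
  {"offset": [0,0,9],"roll": 0,"hand": 5},
  {"offset": [0,0,12],"roll": 0,"hand": 5},
  {"offset": [0,0,15],"roll": 0,"hand": 5},
  {"offset": [0,0,17],"roll": 0,"hand": 5},
  {"offset": [0,0,19],"roll": 0,"hand": 5},
  {"offset": [0,0,21],"roll": 0,"hand": 5},
  {"offset": [0,0,21],"roll": 0,"hand": 5},
  {"offset": [0,0,21],"roll": 0,"hand": 5},
])

```text
clock: 10.93
tool_pos: [0.5676, -0.2003, 0.134]
orientation: [180.0, 0.0, -49.9]
force: [0.0, -0.1, -2.1]
opening: 0.0139
```

Emit:
jog_arm([
  {"offset": [0,0,2],"roll": 0,"hand": 5},
  {"offset": [0,0,4],"roll": 0,"hand": 5},
  {"offset": [0,0,6],"roll": 0,"hand": 5},
  {"offset": [0,0,8],"roll": 0,"hand": 5},
  {"offset": [0,0,10],"roll": 0,"hand": 5},
  {"offset": [0,0,10],"roll": 0,"hand": 5},
  {"offset": [0,0,10],"roll": 0,"hand": 5},
])

```text
clock: 11.52
tool_pos: [0.5675, -0.2003, 0.1239]
orientation: [180.0, 0.0, -49.9]
force: [-0.3, 0.4, -2.4]
opening: 0.0139
```

Emit:
jog_arm([
  {"offset": [0,0,1],"roll": 0,"hand": 5},
  {"offset": [0,0,2],"roll": 0,"hand": 5},
  {"offset": [0,0,3],"roll": 0,"hand": 5},
  {"offset": [0,0,4],"roll": 0,"hand": 5},
  {"offset": [0,0,5],"roll": 0,"hand": 5},
  {"offset": [0,0,5],"roll": 0,"hand": 5},
  {"offset": [0,0,5],"roll": 0,"hand": 5},
])

```text
clock: 12.1
tool_pos: [0.5676, -0.2003, 0.119]
orientation: [180.0, 0.0, -49.9]
force: [0.1, -0.2, -2.4]
opening: 0.0142
```

Emit:
jog_arm([
  {"offset": [0,0,0.7],"roll": 0,"hand": 5},
  {"offset": [0,0,1.4],"roll": 0,"hand": 5},
  {"offset": [0,0,2],"roll": 0,"hand": 5},
  {"offset": [0,0,2],"roll": 0,"hand": 5},
  {"offset": [0,0,2],"roll": 0,"hand": 5},
])

```text
clock: 12.52
tool_pos: [0.5675, -0.2002, 0.117]
orientation: [180.0, 0.0, -49.9]
force: [0.4, -0.2, -2.7]
opening: 0.0135
```

Emit:
jog_arm([
  {"offset": [0,0,0.7],"roll": 0,"hand": 5},
  {"offset": [0,0,1.4],"roll": 0,"hand": 5},
  {"offset": [0,0,2],"roll": 0,"hand": 5},
  {"offset": [0,0,2],"roll": 0,"hand": 5},
  {"offset": [0,0,2],"roll": 0,"hand": 5},
])

```text
clock: 12.93
tool_pos: [0.5676, -0.2003, 0.115]
orientation: [180.0, 0.0, -49.9]
force: [0.2, 0.0, -2.0]
opening: 0.0141
```

Emit:
jog_arm([
  {"offset": [0,0,0.7],"roll": 0,"hand": 5},
  {"offset": [0,0,1.4],"roll": 0,"hand": 5},
  {"offset": [0,0,1.4],"roll": 0,"hand": 5},
  {"offset": [0,0,1.4],"roll": 0,"hand": 5},
])

```text
clock: 13.27
tool_pos: [0.5676, -0.2003, 0.1136]
orientation: [180.0, 0.0, -49.9]
force: [-0.8, -0.3, -2.9]
opening: 0.0135
```

Emit:
jog_arm([
  {"offset": [0,0,0.5],"roll": 0,"hand": 5},
  {"offset": [0,0,1],"roll": 0,"hand": 5},
  {"offset": [0,0,1.4],"roll": 0,"hand": 5},
  {"offset": [0,0,1.4],"roll": 0,"hand": 5},
])

```text
clock: 13.6
tool_pos: [0.5676, -0.2003, 0.1122]
orientation: [180.0, 0.0, -49.9]
force: [0.2, -0.7, -2.4]
opening: 0.0139
```

Emit:
jog_arm([
  {"offset": [0,0,0.5],"roll": 0,"hand": 5},
  {"offset": [0,0,1],"roll": 0,"hand": 5},
  {"offset": [0,0,1],"roll": 0,"hand": 5},
  {"offset": [0,0,1],"roll": 0,"hand": 5},
])

```text
clock: 13.93
tool_pos: [0.5678, -0.2003, 0.1117]
orientation: [-180.0, -0.0, -49.9]
force: [-0.8, -0.2, 3.1]
opening: 0.0137
```

Emit:
jog_arm([
  {"offset": [0,0,-0.5],"roll": 0,"hand": 16},
  {"offset": [0,0,-0.5],"roll": 0,"hand": 16},
  {"offset": [0,0,-0.5],"roll": 0,"hand": 16},
  {"offset": [0,0,-2],"roll": 0,"hand": 16},
  {"offset": [0,0,-4],"roll": 0,"hand": 16},
  {"offset": [0,0,-4],"roll": 0,"hand": 16},
  {"offset": [0,0,-4],"roll": 0,"hand": 16},
])

```text
clock: 14.52
tool_pos: [0.5678, -0.2003, 0.1155]
orientation: [-180.0, -0.0, -49.9]
force: [0.7, -0.1, -0.4]
opening: 0.0161
```

Emit:
jog_arm([
  {"offset": [0,0,0],"roll": -0.05,"hand": 16},
  {"offset": [0,0,0],"roll": -0.1,"hand": 16},
  {"offset": [0,0,0],"roll": -0.15,"hand": 16},
  {"offset": [0,0,0],"roll": -0.2,"hand": 16},
  {"offset": [0,0,0],"roll": -0.25,"hand": 16},
  {"offset": [0,0,0],"roll": -0.3,"hand": 16},
  {"offset": [0,0,0],"roll": -0.3,"hand": 16},
])

```text
clock: 15.1
tool_pos: [0.5678, -0.2004, 0.1156]
orientation: [-180.0, -0.0, -32.6]
force: [0.7, -0.3, 0.5]
opening: 0.0159
```

```bash
cat > st.py <<'E'
from h import *
o=ctrl.get_obs();print(o['clock'],o['opening'],o['force'].round(2),"M",o['moment'].round(3),"tau6",o['tau'][5],o['tool_pos'].round(4),o['orientation'].round(2),"j6",o['joint_pos'][5].round(1))
w=snap("wrist");h=cv2.cvtColor(w['img'],cv2.COLOR_RGB2HSV)
b=cv2.inRange(h,(105,120,40),(125,255,255));b[:150]=0
# flange top front edge -> height, by column rows near the middle
print("front rows",[int(np.flatnonzero(b[:,u])[0]) if b[:,u].any() else -1 for u in range(225,295,10)])
save("st%.2f"%o['clock'],w['img'][100:340,130:390])
E
python3 st.py
```

```text
15.1 0.015924847316750673 [ 0.68 -0.29  0.46] M [-0.092  0.03  -0.004] tau6 0.910938698798418 [ 0.5678 -0.2004  0.1156] [-1.800e+02 -3.000e-02 -3.257e+01] j6 58.3
front rows [204, 195, 192, 190, 190, 192, 198]
```

Emit:
jog_arm([
  {"offset": [0,0,0],"roll": -0.05,"hand": 16},
  {"offset": [0,0,0],"roll": -0.1,"hand": 16},
  {"offset": [0,0,0],"roll": -0.15,"hand": 16},
  {"offset": [0,0,0],"roll": -0.2,"hand": 16},
  {"offset": [0,0,0],"roll": -0.25,"hand": 16},
  {"offset": [0,0,0],"roll": -0.3,"hand": 16},
  {"offset": [0,0,0],"roll": -0.35,"hand": 16},
  {"offset": [0,0,0],"roll": -0.4,"hand": 16},
  {"offset": [0,0,0],"roll": -0.4,"hand": 16},
])

```text
clock: 15.9
tool_pos: [0.5684, -0.2004, 0.1161]
orientation: [180.0, -0.1, -9.7]
force: [0.2, 0.1, 1.3]
opening: 0.016
```

```bash
cat >> st.py <<'E'
M=np.linalg.inv(np.array(w['T_tool_cam']));K=np.array(w['K'])
for fz in (.012,.014,.016,.018,.020,.022,.024,.028,.032):
    q=K@(M@np.array([.0295,0,fz,1]))[:3];print("%.0f:%.0f"%(1000*(o['tool_pos'][2]-fz-.039-.048),q[1]/q[2]),end=" ")  # flange gap above lip mm : row
E
python3 st.py
```

```text
15.9 0.016006200769575752 [0.19 0.08 1.3 ] M [-0.176 -0.088  0.038] tau6 0.8186308108270168 [ 0.5684 -0.2004  0.1161] [ 1.7999e+02 -1.1000e-01 -9.7100e+00] j6 81.1
front rows [204, 196, 192, 190, 190, 192, 198]
17:197 15:196 13:195 11:194 9:193 7:192 5:191 1:189 -3:187
```

Emit:
jog_arm([
  {"offset": [0,0,0],"roll": -0.05,"hand": 16},
  {"offset": [0,0,0],"roll": -0.1,"hand": 16},
  {"offset": [0,0,0],"roll": -0.15,"hand": 16},
  {"offset": [0,0,0],"roll": -0.2,"hand": 16},
  {"offset": [0,0,0],"roll": -0.25,"hand": 16},
  {"offset": [0,0,0],"roll": -0.3,"hand": 16},
  {"offset": [0,0,0],"roll": -0.35,"hand": 16},
  {"offset": [0,0,0],"roll": -0.35,"hand": 16},
])

```text
clock: 16.62
tool_pos: [0.5684, -0.2004, 0.1161]
orientation: [180.0, -0.1, 10.3]
force: [0.5, -0.3, 2.4]
opening: 0.0159
```

```bash
python3 st.py; python3 - <<'E'
import cv2,glob,numpy as np
f=sorted(glob.glob("pics/st1*.png"));print(f);cv2.imwrite("pics/m.png",np.hstack([cv2.imread(x) for x in f])[:,:800])
E
```

```text
16.6167 0.015939631973701372 [ 0.45 -0.26  2.37] M [-0.129 -0.169  0.001] tau6 0.8648597449064255 [ 0.5684 -0.2004  0.1161] [ 1.7996e+02 -9.0000e-02  1.0330e+01] j6 101.2
front rows [204, 195, 192, 190, 190, 192, 197]
17:197 15:196 13:195 11:194 9:193 7:192 5:191 1:189 -3:187 ['pics/st15.10.png', 'pics/st15.90.png', 'pics/st16.62.png']
```

View pics/m.png

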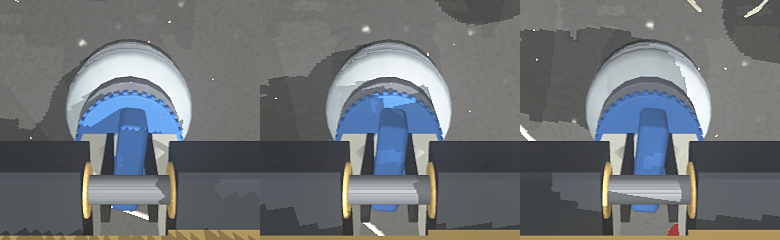

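Emit:
jog_arm([
  {"offset": [0,0,0],"roll": -0.05,"hand": 16},
  {"offset": [0,0,0],"roll": -0.1,"hand": 16},
  {"offset": [0,0,0],"roll": -0.15,"hand": 16},
  {"offset": [0,0,0],"roll": -0.2,"hand": 16},
  {"offset": [0,0,0],"roll": -0.25,"hand": 16},
  {"offset": [0,0,0],"roll": -0.3,"hand": 16},
  {"offset": [0,0,0],"roll": -0.3,"hand": 16},
])

```text
clock: 17.25
tool_pos: [0.5682, -0.2005, 0.1159]
orientation: [179.9, -0.1, 27.5]
force: [0.9, -0.5, 1.9]
opening: 0.0157
```

```bash
python3 st.py|head -2
```

```text
17.25 0.0156769097059671 [ 0.9  -0.47  1.9 ] M [-0.52  -0.328 -0.019] tau6 0.8268354088068008 [ 0.5682 -0.2005  0.1159] [ 1.7994e+02 -5.0000e-02  2.7520e+01] j6 118.4
front rows [205, 195, 192, 190, 190, 192, 196]
```

Emit:
jog_arm([
  {"offset": [0,0,0],"roll": -0.03,"hand": 16},
  {"offset": [0,0,0],"roll": -0.06,"hand": 16},
  {"offset": [0,0,0],"roll": -0.09,"hand": 16},
  {"offset": [0,0,0],"roll": -0.1,"hand": 16},
  {"offset": [0,0,0],"roll": -0.1,"hand": 16},
])

```text
clock: 17.72
tool_pos: [0.5674, -0.2002, 0.1149]
orientation: [-180.0, 0.0, 33.1]
force: [1.2, 0.1, -0.1]
opening: 0.0159
```

```bash
python3 st.py|head -2; python3 - <<'E'
from h import *
s=snap("scene");save("sc2",s['img'][150:230,290:390])
E
```

```text
17.7167 0.015917059797744063 [ 1.2   0.12 -0.15] M [-0.131 -0.207 -0.045] tau6 0.272385086864233 [ 0.5674 -0.2002  0.1149] [-1.7998e+02  2.0000e-02  3.3100e+01] j6 124.0
front rows [203, 195, 192, 190, 190, 192, 199]
```

```bash
python3 - <<'E'
import cv2,glob,numpy as np
for f in sorted(glob.glob("pics/st1*.png")):
    i=cv2.imread(f);h=cv2.cvtColor(i,cv2.COLOR_BGR2HSV);b=cv2.inRange(h,(105,120,40),(125,255,255))
    out=[]
    for v in (95,100,105,110,115,120,125,130):
        r=np.flatnonzero(b[v]); out.append((int(r.min()),int(r.max())) if len(r) else 0)
    g=i[:,:,1]
    print(f,out)
    # lip light/dark profile above flange front at col 125; bar-top bright edge rows
    print("  G",g[70:130:1,125].tolist())
E
```

```text
pics/st15.10.png [(105, 153), (97, 161), (91, 167), (86, 169), (83, 174), (80, 177), (79, 179), (77, 181)]
  G [242, 242, 243, 243, 246, 255, 205, 81, 99, 99, 98, 103, 135, 168, 158, 158, 156, 157, 159, 146, 95, 103, 142, 176, 166, 137, 186, 176, 173, 174, 172, 172, 173, 172, 172, 174, 174, 136, 92, 101, 102, 101, 101, 104, 104, 105, 104, 103, 105, 106, 105, 105, 103, 106, 105, 124, 145, 159, 129, 106]
pics/st15.90.png [(106, 153), (97, 160), (91, 167), (86, 170), (83, 174), (80, 177), (79, 179), (77, 180)]
  G [241, 241, 242, 241, 242, 249, 255, 93, 91, 101, 101, 99, 110, 159, 171, 166, 168, 170, 153, 112, 98, 102, 147, 185, 175, 141, 191, 184, 182, 182, 182, 179, 179, 182, 182, 183, 184, 165, 84, 93, 95, 96, 98, 96, 96, 96, 95, 94, 98, 96, 96, 95, 96, 95, 96, 100, 106, 114, 119, 120]
pics/st16.62.png [(105, 153), (97, 161), (90, 167), (86, 170), (83, 175), (80, 177), (78, 179), (77, 181)]
  G [195, 194, 195, 194, 197, 202, 173, 85, 95, 96, 97, 97, 109, 129, 119, 116, 116, 120, 119, 112, 100, 102, 122, 124, 123, 122, 136, 128, 128, 128, 127, 126, 125, 126, 126, 126, 126, 116, 98, 10
[... 221 characters left out ...]
1, 200, 201, 207, 210, 113, 98, 99, 99, 101, 109, 129, 122, 118, 118, 120, 119, 118, 118, 103, 105, 116, 128, 125, 122, 137, 133, 130, 130, 130, 128, 128, 128, 128, 129, 129, 129, 106, 103, 104, 104, 105, 105, 106, 106, 106, 107, 107, 108, 107, 108, 108, 107, 107, 109, 118, 123, 130, 131]
pics/st17.72.png [(105, 154), (97, 162), (91, 168), (88, 170), (83, 176), (81, 179), (79, 179), (77, 182)]
  G [202, 201, 202, 208, 208, 80, 100, 103, 100, 101, 110, 128, 122, 119, 119, 120, 117, 118, 119, 119, 106, 109, 114, 131, 126, 125, 135, 136, 130, 129, 128, 129, 126, 128, 127, 127, 127, 126, 115, 104, 106, 108, 108, 108, 109, 108, 109, 107, 109, 110, 109, 109, 109, 109, 110, 109, 107, 110, 115, 123]
```

```bash
cat > fl.py <<'E'
from h import *
import pickle
from scipy.optimize import least_squares
W=pickle.load(open("r2.pkl","rb"));Mi=np.linalg.inv(np.array(W['T_tool_cam']));K=np.array(W['K'])
def pj(P): q=(Mi[:3,:3]@P.T).T+Mi[:3,3];q=q@K.T;return q[:,:2]/q[:,2:]
def fit(rgb,lo=185,hi=232):
    h=cv2.cvtColor(rgb,cv2.COLOR_RGB2HSV);b=cv2.inRange(h,(100,100,30),(128,255,255))
    b[:,:200]=0;b[:,320:]=0;b[:lo]=0;b[hi:]=0
    b=cv2.morphologyEx(b,cv2.MORPH_OPEN,np.ones((3,3),np.uint8))
    pts=[]
    for v in range(lo,hi):
        r=np.flatnonzero(b[v])
        if len(r)>25: pts+=[(r.min()-.5,v),(r.max()+.5,v)]
    for u in range(235,285):
        r=np.flatnonzero(b[:,u])
        if len(r): pts.append((u,r[0]-.5))
    pts=np.array(pts,float);t=np.radians(np.arange(-89,90,.5))
    def res(q):
        c=pj(np.c_[q[0]+.0293*np.cos(t),q[1]+.0293*np.sin(t),np.full(t.size,q[2])])
        d=np.linalg.norm(pts[:,None]-c[None],axis=2);return d.min(1)
    f=least_squares(res,[0,0,.02],loss='soft_l1',f_scale=.5,x_scale=[.01]*3,diff_step=1e-3)
    return f.x*1000,np.mean(f.fun**2)
E
python3 - <<'E'
from fl import *
import glob
print("held",fit(W['img']),fit(pickle.load(open("r.pkl","rb"))['img']),fit(pickle.load(open("l.pkl","rb"))[0]['img']))
for f in sorted(glob.glob("pics/st1*.png")):
    i=cv2.cvtColor(cv2.imread(f),cv2.COLOR_BGR2RGB);z=np.zeros((384,512,3),np.uint8);z[100:340,130:390]=i
    print(f,fit(z))
E
```

```text
held (array([ 1.78913938, -0.19904603, 13.72451149]), np.float64(1.074824585864114)) (array([ 1.97625181, -0.14315116, 14.34826243]), np.float64(1.0250035251912502)) (array([ 2.39568543, -0.26137689, 12.38077392]), np.float64(2.3676868193926772))
pics/st15.10.png (array([ 2.0267199 , -0.27649858, 18.54524026]), np.float64(0.9179687725867738))
pics/st15.90.png (array([ 1.80244317, -0.26699116, 18.7847282 ]), np.float64(0.889631713470134))
pics/st16.62.png (array([ 2.15302778, -0.42077103, 17.96257938]), np.float64(1.059798654316217))
pics/st17.25.png (array([ 2.43344943e+00, -1.62872671e-02,  1.66773657e+01]), np.float64(0.9367718151049387))
pics/st17.72.png (array([ 3.19754834,  0.22058088, 14.19890148]), np.float64(0.9704485885924289))
```

Emit:
jog_arm([
  {"offset": [0,0,-1],"roll": -0.03,"hand": 16},
  {"offset": [0,0,-1],"roll": -0.06,"hand": 16},
  {"offset": [0,0,-1],"roll": -0.09,"hand": 16},
  {"offset": [0,0,-1],"roll": -0.1,"hand": 16},
  {"offset": [0,0,-1],"roll": -0.1,"hand": 16},
])

```text
clock: 18.23
tool_pos: [0.5672, -0.2001, 0.1159]
orientation: [-180.0, 0.0, 38.9]
force: [-0.7, 0.3, -0.0]
opening: 0.0162
```

```bash
cat > st2.py <<'E'
from fl import *
o=ctrl.get_obs();print(o['clock'],o['opening'].round(4),o['force'].round(2),"M",o['moment'].round(3),"tau6",o['tau'][5].round(2),o['tool_pos'].round(4),o['orientation'].round(2),"j6",o['joint_pos'][5].round(1))
w=snap("wrist");f,e=fit(w['img']);print(f.round(2),e.round(2),"flange gap above lip mm",(1000*o['tool_pos'][2]-55.3-(f[2]-14)+32-80).round(1))
save("st%.2f"%o['clock'],w['img'][100:340,130:390])
E
python3 st2.py
```

```text
Traceback (most recent call last):
  File "st2.py", line 2, in <module>
    o=ctrl.get_obs();print(o['clock'],o['opening'].round(4),o['force'].round(2),"M",o['moment'].round(3),"tau6",o['tau'][5].round(2),o['tool_pos'].round(4),o['orientation'].round(2),"j6",o['joint_pos'][5].round(1))
                                      ^^^^^^^^^^^^^^^^^^
AttributeError: 'float' object has no attribute 'round'
```

```bash
sed -i "s/o\['opening'\].round(4)/round(o['opening'],4)/" st2.py; python3 st2.py
```

```text
18.2333 0.0162 [-0.74  0.31 -0.05] M [-0.069 -0.076 -0.015] tau6 0.28 [ 0.5672 -0.2001  0.1159] [-1.7996e+02  3.0000e-02  3.8870e+01] j6 129.7
[ 4.52 -0.24 23.18] 0.94 flange gap above lip mm 3.4
```

Dropped: the flange gap went from about 11 to 3.4 mm, and the torque and vertical force relaxed. Next I lower the fingers along the bar and screw clockwise.

Emit:
jog_arm([
  {"offset": [0,0,2],"roll": 0.02,"hand": 16},
  {"offset": [0,0,4],"roll": 0.04,"hand": 16},
  {"offset": [0,0,6],"roll": 0.05,"hand": 16},
  {"offset": [0,0,8],"roll": 0.05,"hand": 16},
  {"offset": [0,0,8],"roll": 0.05,"hand": 16},
  {"offset": [0,0,8],"roll": 0.05,"hand": 16},
])

```text
clock: 18.78
tool_pos: [0.5675, -0.2003, 0.108]
orientation: [-180.0, 0.0, 36.1]
force: [-0.8, 0.5, 0.2]
opening: 0.0162
```

Emit:
jog_arm([
  {"offset": [0,0,0],"roll": 0.05,"hand": 16},
  {"offset": [0,0,0],"roll": 0.1,"hand": 16},
  {"offset": [0,0,0],"roll": 0.15,"hand": 16},
  {"offset": [0,0,0],"roll": 0.2,"hand": 16},
  {"offset": [0,0,0],"roll": 0.25,"hand": 16},
  {"offset": [0,0,0],"roll": 0.3,"hand": 16},
  {"offset": [0,0,0],"roll": 0.35,"hand": 16},
  {"offset": [0,0,0],"roll": 0.4,"hand": 16},
  {"offset": [0,0,0],"roll": 0.4,"hand": 16},
])

```text
clock: 19.53
tool_pos: [0.5675, -0.2002, 0.1082]
orientation: [-180.0, 0.0, 13.0]
force: [-0.2, -0.3, -0.4]
opening: 0.016
```

```bash
python3 st2.py
```

```text
19.5333 0.016 [-0.25 -0.32 -0.39] M [0.031 0.142 0.027] tau6 -0.92 [ 0.5675 -0.2002  0.1082] [-1.7999e+02  1.0000e-02  1.3010e+01] j6 103.9
[ 4.61 -0.49 18.21] 0.93 flange gap above lip mm 0.7
```

Emit:
jog_arm([
  {"offset": [0,0,0],"roll": 0.05,"hand": 16},
  {"offset": [0,0,0],"roll": 0.1,"hand": 16},
  {"offset": [0,0,0],"roll": 0.15,"hand": 16},
  {"offset": [0,0,0.5],"roll": 0.2,"hand": 16},
  {"offset": [0,0,0.5],"roll": 0.25,"hand": 16},
  {"offset": [0,0,0.5],"roll": 0.3,"hand": 16},
  {"offset": [0,0,1],"roll": 0.35,"hand": 16},
  {"offset": [0,0,1],"roll": 0.4,"hand": 16},
  {"offset": [0,0,1],"roll": 0.4,"hand": 16},
])

```text
clock: 20.33
tool_pos: [0.5676, -0.2001, 0.1074]
orientation: [-180.0, -0.0, -9.8]
force: [-0.8, 0.9, 1.0]
opening: 0.0162
```

```bash
python3 st2.py
```

```text
20.3333 0.0162 [-0.82  0.93  0.98] M [0.449 0.402 0.063] tau6 -0.94 [ 0.5676 -0.2001  0.1074] [-179.99   -0.     -9.81] j6 81.0
[ 4.56 -0.57 17.85] 0.84 flange gap above lip mm 0.3
```

Emit:
jog_arm([
  {"offset": [0,0,0],"roll": 0.05,"hand": 16},
  {"offset": [0,0,0],"roll": 0.1,"hand": 16},
  {"offset": [0,0,0],"roll": 0.15,"hand": 16},
  {"offset": [0,0,0.5],"roll": 0.2,"hand": 16},
  {"offset": [0,0,0.5],"roll": 0.25,"hand": 16},
  {"offset": [0,0,0.5],"roll": 0.3,"hand": 16},
  {"offset": [0,0,0.5],"roll": 0.3,"hand": 16},
])

```text
clock: 20.97
tool_pos: [0.5676, -0.2001, 0.1068]
orientation: [-180.0, 0.0, -27.0]
force: [-0.1, 1.6, 0.1]
opening: 0.0158
```

```bash
python3 st2.py
```

```text
20.9667 0.0158 [-0.06  1.56  0.1 ] M [0.62  0.24  0.023] tau6 -0.95 [ 0.5676 -0.2001  0.1068] [-179.99    0.    -26.95] j6 63.9
[ 4.61 -0.48 17.64] 1.0 flange gap above lip mm -0.1
```

Emit:
jog_arm([
  {"offset": [0,0,0],"roll": 0.05,"hand": 16},
  {"offset": [0,0,0],"roll": 0.1,"hand": 16},
  {"offset": [0,0,0],"roll": 0.15,"hand": 16},
  {"offset": [0,0,0.5],"roll": 0.2,"hand": 16},
  {"offset": [0,0,0.5],"roll": 0.25,"hand": 16},
  {"offset": [0,0,0.5],"roll": 0.3,"hand": 16},
  {"offset": [0,0,0.5],"roll": 0.35,"hand": 16},
  {"offset": [0,0,0.5],"roll": 0.35,"hand": 16},
])

```text
clock: 21.68
tool_pos: [0.5675, -0.2001, 0.106]
orientation: [180.0, 0.0, -47.0]
force: [-0.3, 0.6, -1.5]
opening: 0.0159
```

```bash
python3 st2.py
```

```text
21.6833 0.0159 [-0.29  0.6  -1.55] M [ 0.539 -0.065  0.051] tau6 -0.94 [ 0.5675 -0.2001  0.106 ] [ 1.800e+02  2.000e-02 -4.698e+01] j6 43.9
[ 4.65 -0.34 16.65] 1.05 flange gap above lip mm 0.1
```

Emit:
jog_arm([
  {"offset": [0,0,0],"roll": 0.03,"hand": 16},
  {"offset": [0,0,0],"roll": 0.05,"hand": 16},
  {"offset": [0,0,0],"roll": 0.07,"hand": 16},
  {"offset": [0,0,0],"roll": 0.07,"hand": 16},
])

```text
clock: 22.07
tool_pos: [0.5675, -0.2002, 0.106]
orientation: [180.0, 0.0, -51.0]
force: [0.1, 1.8, -2.3]
opening: 0.016
```

```bash
python3 st2.py
```

```text
22.0667 0.016 [ 0.12  1.77 -2.26] M [0.522 0.017 0.067] tau6 -0.39 [ 0.5675 -0.2002  0.106 ] [ 1.7999e+02  2.0000e-02 -5.1030e+01] j6 39.8
[ 4.6  -0.35 16.17] 0.92 flange gap above lip mm 0.6
```

Emit:
jog_arm([
  {"offset": [0,0,0],"roll": 0.03,"hand": 16},
  {"offset": [0,0,0.3],"roll": 0.06,"hand": 16},
  {"offset": [0,0,0.3],"roll": 0.06,"hand": 16},
  {"offset": [0,0,0.3],"roll": 0.06,"hand": 16},
])

```text
clock: 22.45
tool_pos: [0.5676, -0.2003, 0.1059]
orientation: [180.0, -0.0, -54.4]
force: [-0.6, 1.0, -1.3]
opening: 0.0161
```

```bash
python3 st2.py
```

```text
22.45 0.0161 [-0.57  0.96 -1.28] M [0.379 0.074 0.049] tau6 -0.18 [ 0.5676 -0.2003  0.1059] [180.    -0.   -54.39] j6 36.5
[ 4.23 -0.29 17.54] 1.06 flange gap above lip mm -0.9
```

Emit:
jog_arm([
  {"offset": [0,0,0],"roll": 0.02,"hand": 16},
  {"offset": [0,0,0],"roll": 0.04,"hand": 16},
  {"offset": [0,0,0],"roll": 0.04,"hand": 16},
])

```text
clock: 22.75
tool_pos: [0.5676, -0.2002, 0.1058]
orientation: [180.0, 0.0, -56.9]
force: [-0.5, 0.1, -2.5]
opening: 0.0164
```

```bash
python3 st2.py
```

```text
22.75 0.0164 [-0.49  0.13 -2.51] M [ 0.462 -0.097  0.122] tau6 -0.4 [ 0.5676 -0.2002  0.1058] [ 1.7999e+02  1.0000e-02 -5.6860e+01] j6 34.0
[ 4.46 -0.3  16.4 ] 0.98 flange gap above lip mm 0.1
```

Emit:
jog_arm([
  {"offset": [0,0,0],"roll": 0.02,"hand": 16},
  {"offset": [0,0,0],"roll": 0.03,"hand": 16},
  {"offset": [0,0,0],"roll": 0.03,"hand": 16},
])

```text
clock: 23.05
tool_pos: [0.5675, -0.2002, 0.1058]
orientation: [180.0, 0.0, -58.5]
force: [0.5, 0.9, -3.5]
opening: 0.0161
```

```bash
python3 st2.py
```

```text
23.05 0.0161 [ 0.46  0.9  -3.49] M [ 0.556 -0.084  0.097] tau6 -0.34 [ 0.5675 -0.2002  0.1058] [ 1.7999e+02  1.0000e-02 -5.8540e+01] j6 32.3
[ 4.43 -0.3  16.44] 0.88 flange gap above lip mm 0.1
```

Emit:
jog_arm([
  {"offset": [0,0,0],"roll": 0.02,"hand": 16},
  {"offset": [0,0,0],"roll": 0.03,"hand": 16},
  {"offset": [0,0,0],"roll": 0.03,"hand": 16},
])

```text
clock: 23.35
tool_pos: [0.5674, -0.2002, 0.1058]
orientation: [180.0, 0.0, -60.3]
force: [-0.4, 2.1, -3.4]
opening: 0.0163
```

```bash
python3 st2.py
```

```text
23.35 0.0163 [-0.4   2.08 -3.39] M [0.703 0.156 0.201] tau6 -0.4 [ 0.5674 -0.2002  0.1058] [ 1.7998e+02  2.0000e-02 -6.0270e+01] j6 30.6
[ 4.43 -0.3  16.47] 0.91 flange gap above lip mm 0.0
```

Emit:
jog_arm([
  {"offset": [0,0,0.3],"roll": 0.01,"hand": 16},
  {"offset": [0,0,0.3],"roll": 0.02,"hand": 16},
  {"offset": [0,0,0.3],"roll": 0.02,"hand": 16},
])

```text
clock: 23.65
tool_pos: [0.5674, -0.2002, 0.1057]
orientation: [180.0, 0.0, -61.4]
force: [-0.6, 2.1, -1.6]
opening: 0.0162
```

```bash
python3 st2.py; python3 -c "
from h import *
for i in range(3): cams.snapshot('top');print(ctrl.get_obs()['moment'][2])"
```

```text
23.65 0.0162 [-0.62  2.12 -1.61] M [1.019 0.564 0.256] tau6 -0.41 [ 0.5674 -0.2002  0.1057] [ 1.7999e+02  1.0000e-02 -6.1400e+01] j6 29.5
[ 4.34 -0.29 16.62] 0.94 flange gap above lip mm -0.2
0.26498312876426583
0.25242496597438185
0.2388513803055869
```

Emit:
jog_arm([
  {"offset": [0,0,0],"roll": 0.01,"hand": 16},
  {"offset": [0,0,0],"roll": 0.02,"hand": 16},
  {"offset": [0,0,0],"roll": 0.02,"hand": 16},
])

```text
clock: 24.1
tool_pos: [0.5675, -0.2002, 0.1057]
orientation: [180.0, 0.0, -62.5]
force: [-3.0, 3.5, 0.5]
opening: 0.0161
```

```bash
python3 st2.py; python3 -c "
from h import *
for i in range(3): cams.snapshot('top');print(ctrl.get_obs()['moment'][2])"
```

```text
24.1 0.0161 [-2.96  3.46  0.54] M [1.371 1.02  0.347] tau6 -0.53 [ 0.5675 -0.2002  0.1057] [ 1.7999e+02  1.0000e-02 -6.2540e+01] j6 28.3
[ 4.18 -0.33 16.96] 0.91 flange gap above lip mm -0.6
0.32936832390759463
0.32742360798836373
0.2911046472892309
```

Emit:
jog_arm([
  {"offset": [0,0,0],"roll": 0.01,"hand": 16},
  {"offset": [0,0,0],"roll": 0.015,"hand": 16},
  {"offset": [0,0,0],"roll": 0.015,"hand": 16},
])

```text
clock: 24.55
tool_pos: [0.5676, -0.2002, 0.1057]
orientation: [180.0, 0.0, -63.4]
force: [-2.9, 3.6, 1.1]
opening: 0.0165
```

```bash
python3 st2.py; python3 -c "
from h import *
for i in range(2): cams.snapshot('top');print(ctrl.get_obs()['moment'][2])"
```

```text
24.55 0.0165 [-2.87  3.65  1.12] M [1.652 1.187 0.473] tau6 -0.55 [ 0.5676 -0.2002  0.1057] [180.     0.   -63.39] j6 27.5
[ 4.16 -0.34 16.48] 0.87 flange gap above lip mm -0.0
0.42404992077554027
0.3824284516746652
```

Emit:
jog_arm([
  {"offset": [0,0,0],"roll": -0.04,"hand": 16},
  {"offset": [0,0,0],"roll": -0.09,"hand": 16},
  {"offset": [0,0,0],"roll": -0.09,"hand": 20},
  {"offset": [0,0,0],"roll": -0.09,"hand": 35},
  {"offset": [0,0,0],"roll": -0.09,"hand": 50},
  {"offset": [0,0,0],"roll": -0.09,"hand": 50},
  {"offset": [0,0,0],"roll": -0.09,"hand": 50},
  {"offset": [0,0,0],"roll": -0.09,"hand": 50},
])

```text
clock: 25.37
tool_pos: [0.5677, -0.2004, 0.1057]
orientation: [-180.0, -0.0, -58.2]
force: [-0.4, 0.9, 0.5]
opening: 0.0469
```

Emit:
jog_arm([
  {"offset": [0,0,-5],"roll": 0,"hand": 50},
  {"offset": [0,0,-15],"roll": 0,"hand": 50},
  {"offset": [0,0,-30],"roll": 0,"hand": 50},
  {"offset": [0,0,-50],"roll": 0,"hand": 50},
  {"offset": [0,0,-70],"roll": 0,"hand": 50},
  {"offset": [0,0,-90],"roll": 0,"hand": 50},
  {"offset": [-20,0,-100],"roll": 0,"hand": 50},
  {"offset": [-45,0,-100],"roll": 0,"hand": 50},
  {"offset": [-70,0,-100],"roll": 0,"hand": 50},
  {"offset": [-80,0,-100],"roll": 0,"hand": 50},
  {"offset": [-80,0,-100],"roll": 0,"hand": 50},
  {"offset": [-80,0,-100],"roll": 0,"hand": 50},
])

```text
clock: 26.37
tool_pos: [0.5259, -0.132, 0.2068]
orientation: [-179.9, -0.1, -58.1]
force: [-0.0, -0.6, -0.2]
opening: 0.0498
```

```bash
python3 - <<'E'
from fit import *
w=snap("wrist");s=snap("scene");o=ctrl.get_obs();print(o['clock'],o['tool_pos'],o['force'],o['opening'])
h=cv2.cvtColor(w['img'],cv2.COLOR_RGB2HSV);b=cv2.inRange(h,(105,120,40),(125,255,255))
c,_=cv2.findContours(b,0,1);c=max(c,key=cv2.contourArea);el=cv2.fitEllipse(c);print(el,ray(w,el[0],.085),proj(w,(.568,-.2,.085)))
u,v=proj(w,(.568,-.2,.085)).astype(int);a=cv2.resize(w['img'][max(v-75,0):max(v-75,0)+150,u-65:u+65],(520,600))
u,v=proj(s,(.568,-.2,.085)).astype(int);d=cv2.resize(s['img'][v-50:v+50,u-23:u+23],(276,600))
save("fin",np.hstack([a,d]))
t=snap("top")['img'];S=pickle.load(open("S.pkl","rb"))
m=(cv2.absdiff(t,S['top']['img']).max(2)>60).astype(np.uint8);k,l,st,ce=cv2.connectedComponentsWithStats(m)
print([(ce[i].round(),st[i,4]) for i in range(1,k) if st[i,4]>40])
E
```

```text
26.4667 [ 0.52605491 -0.13264814  0.2060745 ] [ 1.2358935  -0.50401627 -0.64828309] 0.0498356907511678
((259.9456787109375, 91.13300323486328), (74.77073669433594, 78.24559783935547), 0.5490605235099792) [ 0.56878403 -0.20146439  0.085     ] [259.80974722  93.338212  ]
[(array([330.,  29.]), np.int32(715)), (array([185.,  98.]), np.int32(5647)), (array([244.,  58.]), np.int32(1039)), (array([279.,  55.]), np.int32(262)), (array([322.,  78.]), np.int32(404)), (array([318.,  94.]), np.int32(164)), (array([258.,  91.]), np.int32(308)), (array([274., 100.]), np.int32(53)), (array([314., 124.]), np.int32(263)), (array([317., 140.]), np.int32(121)), (array([219., 163.]), np.int32(83)), (array([277., 180.]), np.int32(344)), (array([178., 214.]), np.int32(625)), (array([148., 264.]), np.int32(213)), (array([134., 344.]), np.int32(12845)), (array([241., 325.]), np.int32(41)), (array([278., 330.]), np.int32(89)), (array([281., 367.]), np.int32(470)), (array([240., 366.]), np.int32(54))]
```

View pics/fin.png

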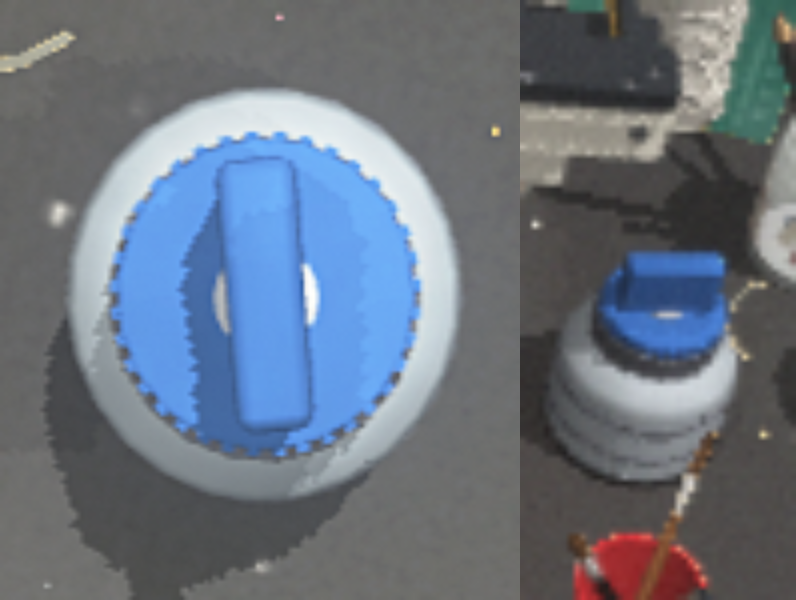

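The stopper sits upright and level, with its flange on the lip and no visible gap. The gripper is clear, so I'm handing in.

```bash
python3 -c "
from plant import order
print(order.close_job())"
```

```text
the job is handed in; nothing more can be done
None
```

The blue stopper is screwed into the canister neck and looks fully home; I handed the job in at about 26.5 s. I set it in on top of the thread ribs, with the flange about 9 mm up. Then I turned it anticlockwise, loosely caged, about 85° until it dropped. From there I screwed it clockwise about 90° until the torque climbed steeply.

**What the last checks showed:**
- **Tightness:** the torque rose steeply over the last few degrees and the stopper was left at about 0.38–0.47 N m, inside the tight range.
- **Seating:** the final pictures show it upright and concentric, with no visible gap between flange and lip. It did not visibly move when I released and lifted away.
- **Other objects:** the gripper met nothing but the stopper. A before/after comparison of the top view showed differences that I put down to the arm and its shadow, but I did not check each object's position.

**Where the checks disagreed:**
- **Flange height:** the camera estimate was only good to about 1 mm and read low by 1–2 mm while screwing. I judged seating mainly by torque, turning angle and the final pictures.
- **Early torque dip:** the drop in wrist force and torque came one step before the camera showed the fall. I took the fall from the camera: the gap went from about 11 mm to 3.4 mm.

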